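# Free and hold open the lid of a pot chest

### The arm

A 6-joint arm with a two-finger parallel gripper is mounted at the origin on the work surface. World frame = base frame: x ahead of the robot, y to its left, z up, the work surface at z = 0. Lengths are in m, angles in degrees, forces in N, time in s.
With the tool pointing down it reaches from about 0.375 to 0.975 m from the base axis. Payload 3.8 kg.
Tool frame: the origin (TCP) lies between the finger pads, 19 mm behind the fingertips; this is the grasp point; y points along the fingers, x is the direction in which the jaws open and shut, and the axes are right-handed (so a half turn about y gives the same grasp; the last joint's range is limited). The gripper opens to 85 mm and grips with 20 to 120 N. Pads are 22 mm wide; open, the fingers measure 114 mm over their backs; the gripper's body (76 mm by 85 mm) begins 54 mm behind the grasp point. The pads swing forward as they close: fully open they stand 13 mm farther back than shut.
Start: joints at [67.443, 15.12, 91.902, -0, 72.978, -2.114], TCP at [0.236, 0.632, 0.25] pointing down, gripper open.
Joint ranges: [-150.88, 150.88], [-54.13, 125.18], [17.81, 147.31], [-75.09, 255.09], [0, 152.58], [-146.25, 146.25]. Speed limits (degrees/s): [147.25, 147.25, 180, 180, 180, 180].

### API

Orientations are given as a 3x3 rotation matrix whose columns are the frame's x, y, z axes.
In Python, from station import sense, read_camera, job_done gives the robot as it stands.
- The arm moves only by the tool move_arm, never from a script. Its argument "series" is a list of rows, each a list of 7 numbers: the turn, a rotation vector about the world's x, y, z in rad, then the shift along the world's x, y, z in mm, then the closure, from -1 (fully open) to 1 (shut). In form: [[ax, ay, az, dx, dy, dz, grip], ...]. A call has 1 to 8 rows; each row shifts and turns the commanded pose from where the row before left it; what a row does not reach is not made up. A row lasts 1/8 s, in which the tool goes at most 62.5 mm and 10.7 degrees, less where a joint would pass 70% of its speed; a pose out of reach is approached as far as the arm can. A call is refused whole if a number of a shift passes 62.5 or a number of a turn 0.188, either way. A call with a gripper value outside its range is refused whole. The fingers move at their own pace and stop on an object; the grip force is fixed at half the most. Time passes only in rows, so rows that do not move let the fingers close. It gives the time, the measured TCP pose, the force and the opening at its end, in the units of the state.
- sense(): the state, without advancing time (a new reading comes with each control period).
- read_camera(name): name is "scene" or "top" or "wrist"; returns a dict with "color" (384x512x3 uint8, red, green, blue), "fx", "fy", "cx", "cy" (pixels), "xyz" and "rotation" of the camera in the world. Camera axes: x right, y down, z forward; pixel columns grow to the right and rows downward; lengths in m; the calibration is good to about 2 mm. A picture is of the moment at which its call begins. There is no depth.
- job_done(): hands the job in, once; it reports no verdict.
The state is a dict: "clock": time; "qpos": joint angles; "qvel": joint speeds; "joint_torque": joint torques, N m; "eef_pos": TCP position; "orientation": TCP orientation; "contact_force": force on the tool from outside, world axes, zero at the start; "moment": the same for the moment, N m; "opening": opening from 0.0 (shut) to 1.0 (fully open).
Only numpy, scipy, OpenCV 4.12 (cv2) and the standard library are available. Lean on these libraries where they do the work, as an engineer would, in place of code of your own. Each camera call takes 0.05 s, during which the arm holds its last target.

### The job

Slide the small round pot off the chest's lid, keeping its foot on the wood all the way (do not lift it), until its foot stands wholly inside the empty ring marked on the side deck, and let go of it. Then take the steel handle and tug the lid up without wrenching it, before you touch the bolt, to learn whether the hidden catch holds it; if it does, draw the bolt knob in the front rail and try again. Raise the lid by its handle at least halfway to upright (45 degrees or a little more) and finish there, still holding it open by the handle; leave the other things where they stand.

Things in the scene. Friction and masses are not known exactly. Their poses are not given: they have to be found in the camera images.
- chest: Fixed wooden chest, 270 (x) x 520 (y) x 110 mm high; origin at the centre of its underside, -x is its front (robot side). Its flat top, z = 110 mm, has the lid in the middle (y -120 to +120 mm), a fixed deck 136 mm wide on either side, all flush (3 to 4 mm seams), and along the front a fixed rail 57 mm deep with the bolt knob. Its place and yaw vary
- lid: Wooden lid, 200 (x) x 240 (y) x 12 mm, 0.4 to 0.8 kg. Origin on the hinge line at its far (+x) edge, mid-width, at the top face; shut, it has the chest's axes. Opens by turning about +y (front edge rises, swings away), at most 1.2 rad; falls shut if let go. In some runs a hidden catch under its front is caught: it then rises only 3 to 9 mm at the handle and stops; free, it lifts with 2 to 5 N
- lid_handle (a point): Middle of the grip bar of the lid's steel bow handle: a round bar of 14 mm diameter along the lid's y, clear for 80 mm between its posts, its centre 40 mm above the lid's top, 170 mm from the hinge line and at y = -30 mm of the lid. The lid's axes
- bolt: Upright steel bolt knob in the front rail: head 24 mm in diameter, 14 to 36 mm above the chest's top, 18 mm neck below. Origin on its axis at the level of the chest's top; chest's axes. Starts shut; slides along the chest's +y only, 35 mm to its stop, with 2 to 3 N of friction, and stays where left. Fully drawn it always frees the catch; draw it with the lid let down
- pot: Small round terracotta flowerpot, open at the top, standing on the lid: 60 mm tall, foot 44 mm, body 56 to 58 mm in diameter from 14 to 46 mm up, rim 62 mm, about 0.25 kg; origin at the centre of its underside, z up
- mark: The dark ring of 80 mm diameter drawn flat on the empty deck, the pot's new place; origin at its centre, on the deck. In some runs it is on the left (+y) deck of the chest, in others on the right
- planter: Bystander: square terracotta planter, 62 x 62 x 50 mm, loose, on the other deck than the mark; origin at the centre of its underside
- bottle: Bystander: white bottle, 60 mm in diameter, 150 mm tall, standing on the bench to the left of the chest; origin at the centre of its underside
- trough: Bystander: white glazed rectangular trough, 110 x 200 x 70 mm, on the bench to the right of the chest; origin at the centre of its underside
- brush: Bystander: hand brush lying on the bench at the right, in front of the trough
Mind the look-alikes: they are no part of the job. Leave any green look-alike of the pot alone.

How it is judged (in metres and radians):
On the way, in this order (a step that is already met when the one before it is completed fails the run):
1. the pot stands upright on the deck, its foot inside the ring, let go, with the lid still shut (horizontal distance between pot and mark below 0.018 m and angle between pot's own z axis and vertical below 0.1 rad and z of pot in the frame of chest above 0.105 m and contact force between pot and the arm below 0.05 N and contact force between pot and the fingers below 0.05 N and linear speed of pot below 0.02 m/s and angle between lid's own z axis and vertical below 0.008 rad), for 0.2 s.
2. the lid is tugged up by the fingers (at least about 2 mm at the handle) while the bolt is still where it began (angle between lid's own z axis and vertical above 0.01 rad and contact force between lid and the fingers above 1 N and distance of bolt from where it was at the start of the episode below 0.006 m), for 0.1 s.
At the end, for the whole second after the job is handed in: The lid stands open by 0.70 rad (40 degrees) or more, carried by the fingers at its handle (contact over 1 N, the TCP within 35 mm of the middle of the grip bar) and by no other thing; the pot stands upright and still on the deck within 18 mm of the ring's centre; all this through the last second (angle between lid's own z axis and vertical above 0.7 rad and contact force between lid and the fingers above 1 N and distance between the grasp point and lid_handle below 0.035 m and not (contact force between lid and pot above 0.1 N) and not (contact force between lid and planter above 0.1 N) and horizontal distance between pot and mark below 0.018 m and angle between pot's own z axis and vertical below 0.1 rad and z of pot in the frame of chest above 0.105 m and linear speed of pot below 0.02 m/s); the arm keeps its last pose, push and grip.
It fails at once if the pot is lifted more than 10 mm off the wood (z of pot in the frame of chest above 0.12 m).
It fails at once if the pot is tipped by more than 0.35 rad (angle between pot's own z axis and vertical above 0.35 rad).
It fails at once if the lid is wrenched against its catch with more than 60 N (contact force between lid and bolt above 60 N).
It fails at once if the planter is moved by more than 20 mm (distance of planter from where it was at the start of the episode above 0.02 m).
It fails at once if the bottle, trough or brush is moved by more than 30 mm (distance of any of bottle, trough, brush from where it was at the start of the episode above 0.03 m).
It also fails if it takes over 72 s, if anything falls off the work surface, if the arm or the gripper's body presses on something with over 40 N, if the wrist force passes 120 N, or if a joint passes its speed limit or range.

## Working session

There is one attempt and no reset: what is moved stays moved. The work goes in short steps, Python scripts to look and compute and a tool call to move; the robot and the scene stay as the last step left them, time stands still between calls to the robot, and variables do not carry over. Pictures are saved under pics/ and viewed, and the job is handed in when it is done.

Besides the shell and the picture viewer there is one more tool, called after "Emit:" as name([rows], argument=value, ...), one row to a line, values as JSON. move_arm: Moves the arm, as the interface text tells. Its arguments: {"type":"object","properties":{"series":{"type":"array"}},"required":["series"]}

```bash
ls; mkdir -p pics
python3 - <<'E'
from station import sense, read_camera
import cv2
s=sense(); print(s)
for n in ["scene","top","wrist"]:
    c=read_camera(n); cv2.imwrite(f"pics/{n}0.png",c["color"][:,:,::-1]); print(n,c["fx"],c["fy"],c["cx"],c["cy"],c["xyz"],c["rotation"])
E
```

```text
pics
{'clock': 0.0, 'qpos': array([ 6.74440413e+01,  1.51703065e+01,  9.19804264e+01, -8.65400063e-04,
        7.29784335e+01, -2.11522120e+00]), 'qvel': array([-0.0292587 , -0.01926649, -0.03087096,  0.03564156, -0.01129387,
       -0.01071854]), 'joint_torque': array([ 1.09953742e-04, -5.15103114e+01, -3.67314291e+01, -4.39612711e-05,
        1.26760011e-02, -1.26455834e-05]), 'eef_pos': array([0.23548925, 0.63185596, 0.24865629]), 'orientation': array([[ 3.49233253e-01, -8.51409271e-04, -9.37035437e-01],
       [ 9.37033114e-01, -2.08747021e-03,  3.49234284e-01],
       [-2.25337486e-03, -9.99997459e-01,  6.87846705e-05]]), 'contact_force': array([-0.26287556, -0.00460275, -0.27024825]), 'moment': array([-0.03994479,  0.05522215, -0.03211089]), 'opening': 0.9979632267310952}
scene 395.64823542644376 395.64823542644376 256.4244854977874 194.32603557185206 [1.08893765 0.7700068  0.9562363 ] [[-0.84212063  0.35112256 -0.40932358]
 [ 0.53920698  0.56146143 -0.62770766]
 [ 0.00941708 -0.7493157  -0.66214598]]
top 396.89139879513493 396.89139879513493 262.7249887584384 190.3988396947054 [ 0.38369231 -0.03608877  1.37549769] [[ 0.01502733 -0.98884913  0.14816065]
 [-0.99988213 -0.01439495  0.00533964]
 [-0.00314733 -0.14822342 -0.98894889]]
wrist 323.73960804635635 323.73960804635635 255.09587876116788 194.06939835197107 [0.16681714 0.65811513 0.37250056] [[ 0.34900857  0.89731607  0.27021637]
 [ 0.93711527 -0.33331371 -0.10352262]
 [-0.00282569  0.28935417 -0.95721794]]
```

View pics/scene0.png

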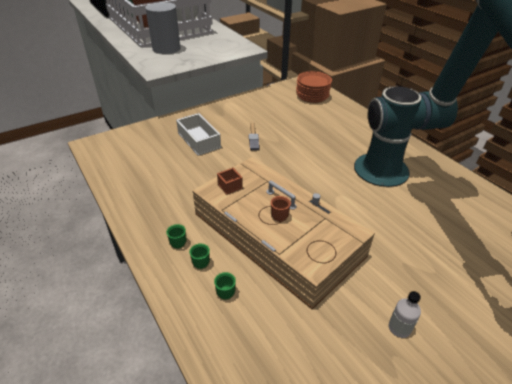

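View pics/top0.png

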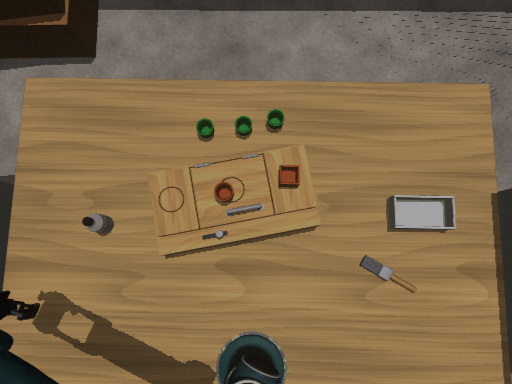

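View pics/wrist0.png

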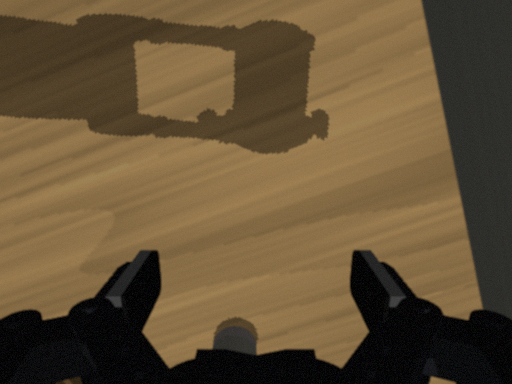

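The scene view shows the pot at (280,208) on the lid, the empty deck ring at (321,251), the planter at (230,181) and three green pots. The top view shows the pot at (224,191), a look-alike ring on the lid at (231,190), the deck ring at (171,199), the handle at (244,209) and the bolt knob at about (219,235).

Run:
```python
import cv2
a=cv2.imread("pics/top0.png")[135:265,140:330]; cv2.imwrite("pics/topc.png",cv2.resize(a,None,fx=4,fy=4,interpolation=cv2.INTER_CUBIC))
a=cv2.imread("pics/scene0.png")[155:305,180:380]; cv2.imwrite("pics/scenec.png",cv2.resize(a,None,fx=4,fy=4,interpolation=cv2.INTER_CUBIC))
```

```text
(no output)
```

View pics/topc.png

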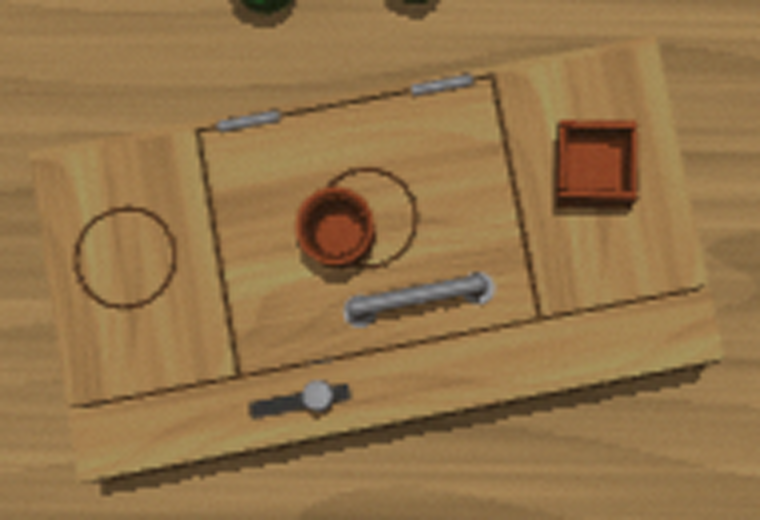

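View pics/scenec.png

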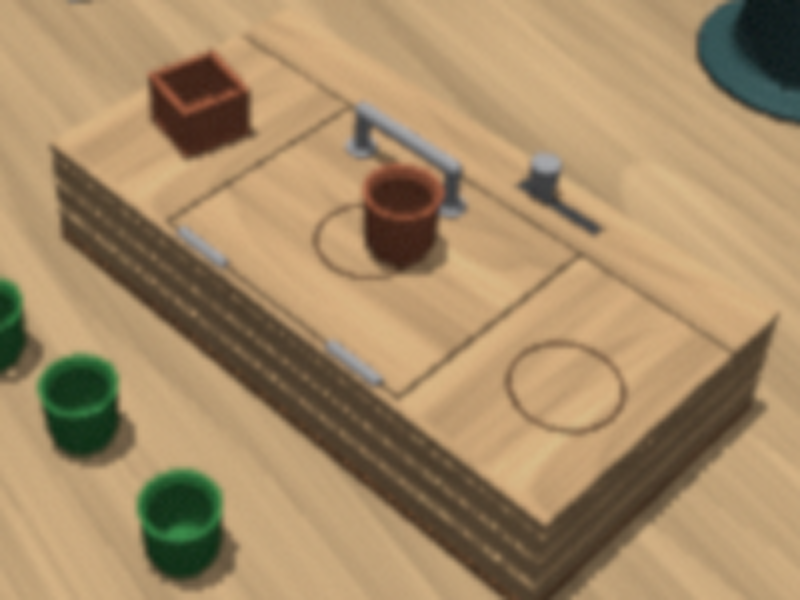

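```bash
cat > h.py <<'E'
import numpy as np, cv2
from station import sense, read_camera
def ray(c,uv):
    d=np.array([(uv[0]-c["cx"])/c["fx"],(uv[1]-c["cy"])/c["fy"],1.]); d=np.array(c["rotation"])@d
    return np.array(c["xyz"]),d/np.linalg.norm(d)
def plane(c,uv,z):
    o,d=ray(c,uv); return o+d*(z-o[2])/d[2]
def tri(obs):
    A=np.zeros((3,3));b=np.zeros(3);R=[ray(*o) for o in obs]
    for o,d in R:
        P=np.eye(3)-np.outer(d,d);A+=P;b+=P@o
    p=np.linalg.solve(A,b); return p,[np.linalg.norm((np.eye(3)-np.outer(d,d))@(p-o)) for o,d in R]
def proj(c,p):
    q=np.array(c["rotation"]).T@(np.array(p)-np.array(c["xyz"])); return np.array([c["fx"]*q[0]/q[2]+c["cx"],c["fy"]*q[1]/q[2]+c["cy"]])
def snap(n,f):
    c=read_camera(n); cv2.imwrite(f"pics/{f}.png",c["color"][:,:,::-1]); return c
E
python3 - <<'E'
from h import *
t=read_camera("top");s=read_camera("scene")
def T(u,v): return (u/4+140-.375,v/4+135-.375)
def S(u,v): return (u/4+180-.375,v/4+155-.375)
prs={'ring':((125,258),(566,387)),'lidFL(near+y)':((240,376),(582,256)),'lidFR':((540,318),(350,106)),'lidBL':((198,130),(398,396)),'lidBR':((494,76),(168,220)),
'knobtop':((317,393),(546,161)),'handleL':((357,305),(452,167)),'handleR':((482,282),(363,108)),'potrim':((337,227),(403,187)),'planter':((597,160),(200,80)),
'chestFL':((78,480),(776,318)),'chestBL':((32,155),(548,525))}
for k,(a,b) in prs.items():
    p,e=tri([(t,T(*a)),(s,S(*b))]); print(k,p.round(4),np.round(e,4))
E
```

```text
ring [0.5413 0.2653 0.1093] [0.0008 0.0008]
lidFL(near+y) [0.4476 0.1699 0.1076] [0. 0.]
lidFR [ 0.4981 -0.0692  0.1096] [0.0011 0.0011]
lidBL [0.6465 0.2108 0.1115] [0.0005 0.0005]
lidBR [ 0.6952 -0.029   0.1099] [0.0004 0.0004]
knobtop [0.4337 0.1034 0.1474] [0.0003 0.0003]
handleL [0.502  0.0739 0.1512] [0.0006 0.0006]
handleR [ 0.5205 -0.0218  0.1508] [0.0004 0.0004]
potrim [0.5599 0.0893 0.1705] [0.0006 0.0006]
planter [ 0.6174 -0.1108  0.1597] [0.0009 0.0009]
chestFL [0.365  0.2941 0.1048] [0.0017 0.0017]
chestBL [0.6243 0.3465 0.1066] [0.0001 0.0001]
```

Candidates:
- Pot: the terracotta one at top (224,191). I'm rejecting the greens at (205,128), (243,126) and (275,119), and the square planter at (289,175).
- Ring: the deck ring at (171,199), not the lid ring at (232,190).

The crop confirms both choices. The triangulated heights also fit: deck 0.109, bar 0.151, knob 0.147, rim 0.170. Chest yaw is about 11.7°. Next I'll approach above the pot with the jaws along the chest's y.

Emit:
move_arm([
  [0,0,0.035,20,-34,4,-1],
  [0,0,0.035,20,-34,4,-1],
  [0,0,0.035,20,-34,4,-1],
  [0,0,0.035,20,-34,4,-1],
  [0,0,0.035,20,-34,4,-1],
  [0,0,0.035,20,-34,4,-1],
  [0,0,0.035,20,-34,4,-1],
  [0,0,0.035,20,-34,4,-1],
])

```text
clock: 1.25
eef_pos: [0.3962, 0.3593, 0.2821]
orientation: [[0.075, 0.0, -0.997], [0.997, 0.0, 0.075], [0.0, -1.0, -0.0]]
contact_force: [0.2, -0.0, 0.3]
opening: 0.998
```

Emit:
move_arm([
  [0,0,0.035,20,-34,4,-1],
  [0,0,0.035,20,-34,0,-1],
  [0,0,0.035,20,-34,0,-1],
  [0,0,0.035,20,-34,0,-1],
  [0,0,0.035,20,-34,0,-1],
  [0,0,0.035,20,-34,0,-1],
  [0,0,0.035,20,-34,0,-1],
  [0,0,0.035,20,-34,0,-1],
])

```text
clock: 2.25
eef_pos: [0.5562, 0.0873, 0.286]
orientation: [[-0.203, 0.0, -0.979], [0.979, 0.0, -0.203], [0.0, -1.0, -0.0]]
contact_force: [0.3, 0.6, 1.0]
opening: 1.003
```

Run:
```python
from h import *
c=snap("wrist","w1"); s=sense(); print(s["clock"],s["eef_pos"],s["orientation"].round(3).tolist(),s["qpos"].round(1),s["contact_force"])
print(c["xyz"]); R=np.array(c["rotation"])
print(proj(c,(0.5599,0.0893,0.170)),proj(c,(0.5413,0.2653,.11)))
```

```text
2.3 [0.55839192 0.0834305  0.28591749] [[-0.202, 0.002, -0.979], [0.979, -0.004, -0.202], [-0.004, -1.0, -0.001]] [  6.1   1.9 103.2  -0.2  74.8 -95.5] [ 1.54978449 -2.0782328   0.2127885 ]
[0.48429367 0.07251338 0.40970506]
[256.64032431 200.24858688] [437.77532539 198.46642994]
```

View pics/w1.png

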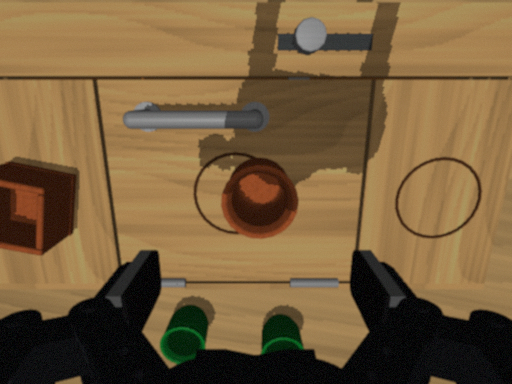

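Wrist view: pot rim centred near (259,198), the deck ring at (438,198), the bar at about (195,119), and the knob at (311,35). These all agree with the two-view estimates. I'll refine them now.

Run:
```python
from h import *
c=read_camera("wrist"); im=c["color"].astype(int)
s=sense(); print(s["eef_pos"])
red=((im[...,0]-im[...,1]>55)&(im[...,0]>1.9*im[...,1])).astype(np.uint8); red[:, :150]=0; red[290:]=0
n,l,st,ce=cv2.connectedComponentsWithStats(red); i=1+st[1:,4].argmax(); print(st[i])
cn=max(cv2.findContours((l==i).astype(np.uint8),0,1)[0],key=len); print(cv2.fitEllipse(cv2.convexHull(cn)),cv2.minEnclosingCircle(cn))
g=cv2.cvtColor(c["color"],cv2.COLOR_RGB2GRAY)
m=(g<cv2.blur(g,(31,31))-25).astype(np.uint8); m[:150]=0;m[245:]=0;m[:,:390]=0
n,l,st,ce=cv2.connectedComponentsWithStats(m,connectivity=8); i=1+st[1:,4].argmax(); 
pts=np.argwhere(l==i)[:,::-1].astype(np.float32); e=cv2.fitEllipse(pts); print(st[i],e); print("ring@.11",plane(c,e[0],.11))
```

```text
[0.55720455 0.0854874  0.28582317]
[245 173  40  29 662]
((264.0323181152344, 186.58416748046875), (27.760746002197266, 38.548439025878906), 105.58979034423828) ((264.5, 184.5), 19.81171226501465)
[401 155  87  83 861] ((443.7430419921875, 195.9226531982422), (73.83842468261719, 88.21913146972656), 55.72200012207031)
ring@.11 [0.54020632 0.26497596 0.11      ]
```

Run:
```python
from h import *
c=read_camera("wrist"); im=c["color"].astype(int); print(c["xyz"])
red=((im[...,0]>1.8*im[...,1])&(im[...,0]-im[...,2]>15)).astype(np.uint8); red[:, :150]=0; red[270:]=0
n,l,st,ce=cv2.connectedComponentsWithStats(red); i=1+st[1:,4].argmax(); print(st[i])
cn=max(cv2.findContours((l==i).astype(np.uint8),0,1)[0],key=len); e=cv2.fitEllipse(cv2.convexHull(cn)); print(e, plane(c,e[0],.17))
g=cv2.cvtColor(c["color"],cv2.COLOR_RGB2GRAY)
a=cv2.resize(c["color"][145:250,200:500,::-1],None,fx=2.6,fy=2.6,interpolation=cv2.INTER_CUBIC);cv2.imwrite("pics/w1c.png",a)
```

```text
[0.48513444 0.07119161 0.40952953]
[ 225  157   75   80 4473]
((261.7720642089844, 198.14126586914062), (74.18739318847656, 79.69505310058594), 176.52708435058594) [0.55839262 0.09084482 0.17      ]
```

View pics/w1c.png

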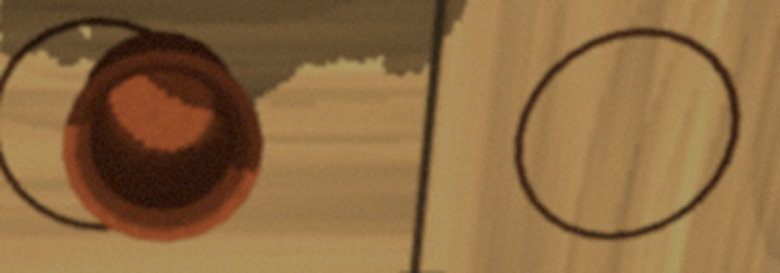

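Emit:
move_arm([
  [0,0,0,3,2,-20,-1],
  [0,0,0,0,0,-20,-1],
  [0,0,0,0,0,-20,-1],
  [0,0,0,0,0,-20,-1],
  [0,0,0,0,0,-20,-1],
  [0,0,0,0,0,-20,-1],
  [0,0,0,0,0,-19,-1],
  [0,0,0,0,0,-10,-1],
])

```text
clock: 3.4
eef_pos: [0.5581, 0.0903, 0.1352]
orientation: [[-0.202, -0.002, -0.979], [0.979, -0.0, -0.202], [0.0, -1.0, 0.002]]
contact_force: [-0.5, -1.2, 0.0]
opening: 1.004
```

Run:
```python
from h import *
c=snap("wrist","w2"); s=sense(); print(s["clock"],s["eef_pos"],s["contact_force"],s["opening"])
```

```text
3.45 [0.55753939 0.0902714  0.13435371] [-0.04480783 -0.7932874  -1.14803315] 1.00696714763103
```

View pics/w2.png

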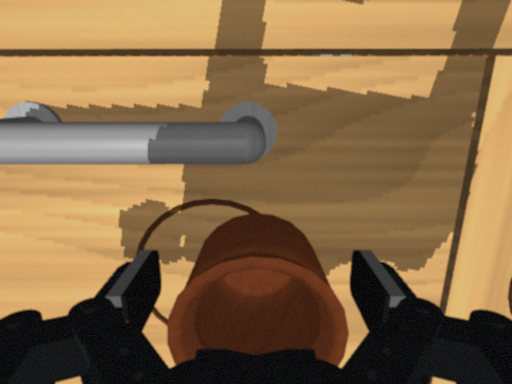

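The pot (centre column about 258) sits between the open fingers at columns 160 and 350, and the handle is clear. I'll close.

Emit:
move_arm([
  [0,0,0,0,0,0,-0.5],
  [0,0,0,0,0,0,0],
  [0,0,0,0,0,0,0.3],
  [0,0,0,0,0,0,0.3],
  [0,0,0,0,0,0,0.3],
  [0,0,0,0,0,0,0.3],
])

```text
clock: 4.2
eef_pos: [0.5597, 0.0907, 0.1382]
orientation: [[-0.202, 0.002, -0.979], [0.979, 0.0, -0.202], [-0.0, -1.0, -0.002]]
contact_force: [0.8, 1.2, 5.9]
opening: 0.681
```

Run:
```python
from h import *
c=snap("wrist","w3"); s=sense(); print(s["clock"],s["eef_pos"],s["contact_force"],s["opening"]); snap("scene","s3")
```

```text
4.25 [0.5597375  0.09070444 0.13823447] [0.06527973 1.91514745 6.27874205] 0.6801423232411823
```

View pics/w3.png

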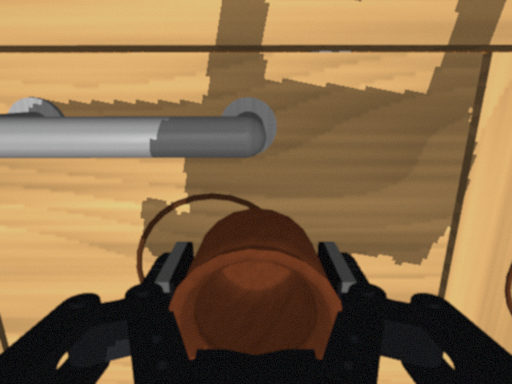

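Emit:
move_arm([
  [0,0,0,-1,5,0,0.3],
  [0,0,0,-1,10,0,0.3],
  [0,0,0,-1,11,0,0.3],
  [0,0,0,-1,11,0,0.3],
  [0,0,0,-1,11,0,0.3],
  [0,0,0,-1,11,0,0.3],
  [0,0,0,-1,11,0,0.3],
  [0,0,0,-1,11,0,0.3],
])

```text
clock: 5.3
eef_pos: [0.5519, 0.1703, 0.1381]
orientation: [[-0.202, 0.002, -0.979], [0.979, -0.003, -0.202], [-0.003, -1.0, -0.002]]
contact_force: [0.6, -5.8, 5.6]
opening: 0.683
```

Run:
```python
from h import *
c=snap("wrist","w4"); s=sense(); print(s["clock"],s["eef_pos"],s["contact_force"],s["opening"],s["orientation"].round(3).tolist())
```

```text
5.35 [0.5517446  0.17158597 0.13814261] [-0.0207859  -2.74919241  6.96799725] 0.6832197515942611 [[-0.203, 0.002, -0.979], [0.979, -0.002, -0.203], [-0.002, -1.0, -0.002]]
```

View pics/w4.png

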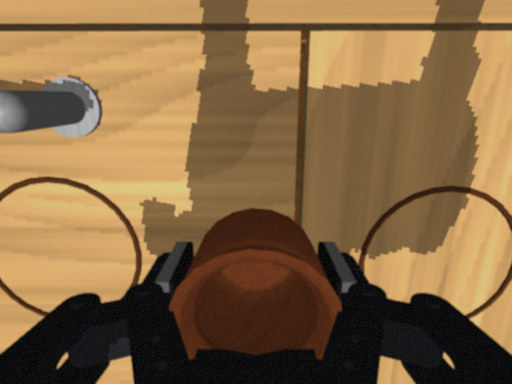

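The pot is held upright and is sliding across the seam. The ring lies ahead, right of column 360.

Emit:
move_arm([
  [0,0,0,-2,11,0,0.3],
  [0,0,0,-1,12,0,0.3],
  [0,0,0,-1,12,0,0.3],
  [0,0,0,-2,12,0,0.3],
  [0,0,0,-1,12,0,0.3],
  [0,0,0,-1,12,0,0.3],
  [0,0,0,-2,12,0,0.3],
  [0,0,0,-1,10,0,0.3],
])

```text
clock: 6.35
eef_pos: [0.5408, 0.2633, 0.1381]
orientation: [[-0.202, 0.002, -0.979], [0.979, -0.003, -0.202], [-0.003, -1.0, -0.002]]
contact_force: [0.1, -6.0, 7.7]
opening: 0.683
```

Emit:
move_arm([
  [0,0,0,0,0,0,0.3],
  [0,0,0,0,0,0,0.3],
])

```text
clock: 6.6
eef_pos: [0.5407, 0.2644, 0.1382]
orientation: [[-0.202, 0.002, -0.979], [0.979, -0.0, -0.202], [-0.001, -1.0, -0.002]]
contact_force: [0.9, -0.9, 6.0]
opening: 0.678
```

Run:
```python
from h import *
c=snap("wrist","w5"); s=sense(); print(s["clock"],s["eef_pos"],s["contact_force"],s["opening"],s["orientation"].round(3).tolist())
t=snap("top","t5")
cv2.imwrite("pics/t5c.png",cv2.resize(t["color"][135:265,140:330,::-1],None,fx=4,fy=4,interpolation=cv2.INTER_CUBIC))
```

```text
6.65 [0.54071516 0.26440035 0.13821725] [ 0.77526884 -1.3278224   6.70436347] 0.6851106930106686 [[-0.202, 0.002, -0.979], [0.979, -0.0, -0.202], [-0.001, -1.0, -0.002]]
```

View pics/w5.png

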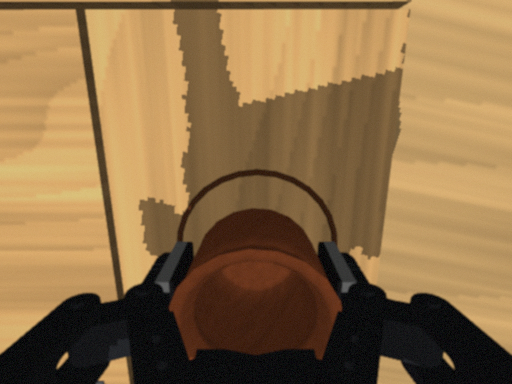

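View pics/t5c.png

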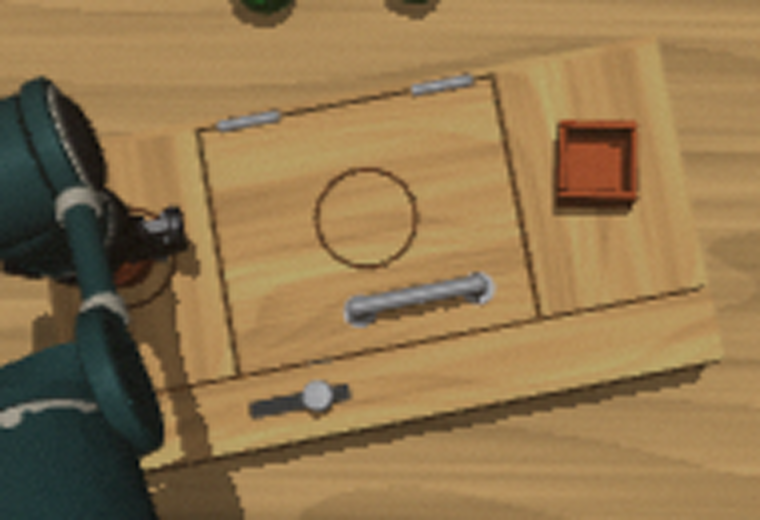

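The pot is centred on the ring laterally: ring columns 180–335, pot centre at 257. I'll release and rise.

Emit:
move_arm([
  [0,0,0,0,0,0,0],
  [0,0,0,0,0,0,-1],
  [0,0,0,0,0,0,-1],
  [0,0,0,0,0,0,-1],
  [0,0,0,0,0,0,-1],
  [0,0,0,0,0,0,-1],
])

```text
clock: 7.45
eef_pos: [0.5397, 0.2645, 0.1368]
orientation: [[-0.202, -0.0, -0.979], [0.979, -0.0, -0.202], [-0.0, -1.0, 0.0]]
contact_force: [-0.9, -0.8, 0.2]
opening: 0.999
```

Emit:
move_arm([
  [0,0,0,0,0,8,-1],
  [0,0,0,0,0,20,-1],
  [0,0,0,0,0,20,-1],
  [0,0,0,0,0,25,-1],
  [0,0,0,0,0,25,-1],
  [0,0,0,0,0,25,-1],
  [0,0,0,0,0,25,-1],
  [0,0,0,0,0,0,-1],
])

```text
clock: 8.45
eef_pos: [0.5415, 0.2653, 0.2897]
orientation: [[-0.202, 0.007, -0.979], [0.979, 0.003, -0.202], [0.002, -1.0, -0.008]]
contact_force: [0.1, -0.7, -0.2]
opening: 1.002
```

Run:
```python
from h import *
c=snap("wrist","w6"); s=sense(); print(s["clock"],s["eef_pos"],s["contact_force"],s["opening"])
s=snap("scene","s6")
cv2.imwrite("pics/s6c.png",cv2.resize(s["color"][155:305,180:380,::-1],None,fx=4,fy=4,interpolation=cv2.INTER_CUBIC))
```

```text
8.5 [0.54060605 0.26485462 0.28742188] [-0.01208745 -0.71219659 -0.79165164] 0.9989855416506999
```

View pics/w6.png

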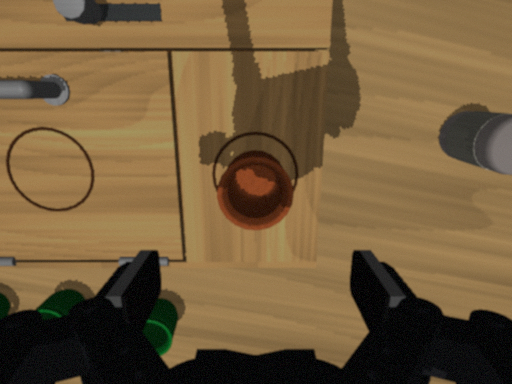

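View pics/s6c.png

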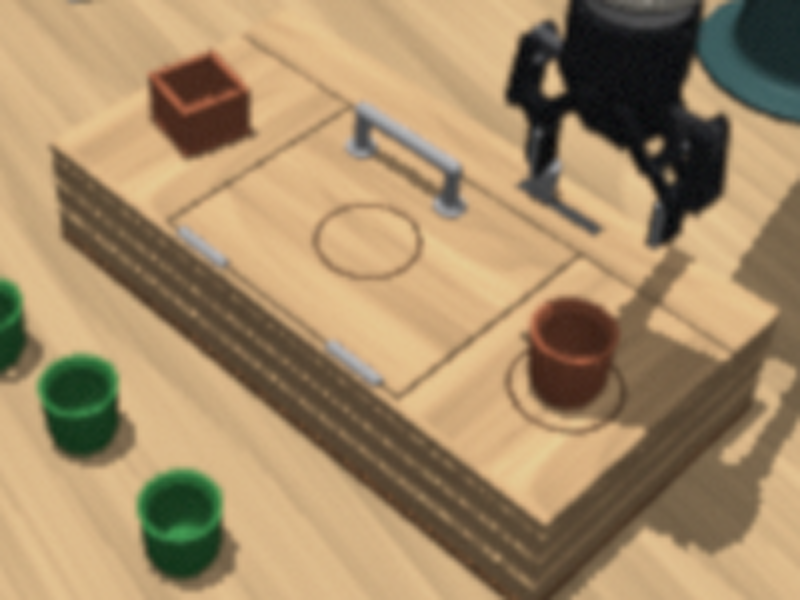

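Emit:
move_arm([
  [0,0,-0.1745,-3,-26,0,-1],
  [0,0,-0.1745,-3,-27,0,-1],
  [0,0,-0.1745,-3,-26,0,-1],
  [0,0,-0.1745,-3,-27,0,-1],
  [0,0,-0.1745,-3,-26,0,-1],
  [0,0,-0.1745,-4,-27,0,-1],
  [0,0,-0.1745,-4,-26,0,-1],
  [0,0,-0.1745,-4,-27,0,-1],
])

```text
clock: 9.55
eef_pos: [0.5116, 0.0516, 0.2833]
orientation: [[0.931, -0.003, -0.364], [0.364, -0.0, 0.931], [-0.003, -1.0, 0.001]]
contact_force: [-0.2, -0.1, 0.1]
opening: 1.001
```

Emit:
move_arm([
  [0,0,-0.1745,-3,-26,0,-1],
  [0,0,0,0,0,0,-1],
  [0,0,0,0,0,0,-1],
])

```text
clock: 9.93
eef_pos: [0.5093, 0.0269, 0.2841]
orientation: [[0.979, -0.002, -0.204], [0.204, 0.001, 0.979], [-0.001, -1.0, 0.001]]
contact_force: [-0.6, -0.8, 0.0]
opening: 0.995
```

Run:
```python
from h import *
c=snap("wrist","w7"); s=sense(); print(s["clock"],s["eef_pos"],s["contact_force"],s["orientation"].round(3).tolist(),s["qpos"].round(1))
h=(0.511,0.0265,0.150); print(proj(c,h)); t=snap("top","t7")
cv2.imwrite("pics/t7c.png",cv2.resize(t["color"][135:265,140:330,::-1],None,fx=4,fy=4,interpolation=cv2.INTER_CUBIC))
```

```text
9.975 [0.50950704 0.02715198 0.28428111] [-0.29267529 -0.29875667 -0.42145321] [[0.979, -0.001, -0.204], [0.204, 0.0, 0.979], [-0.001, -1.0, 0.001]] [  0.2  -4.1 109.2   0.   74.9 -11.6]
[256.84732982 190.14305122]
```

View pics/w7.png

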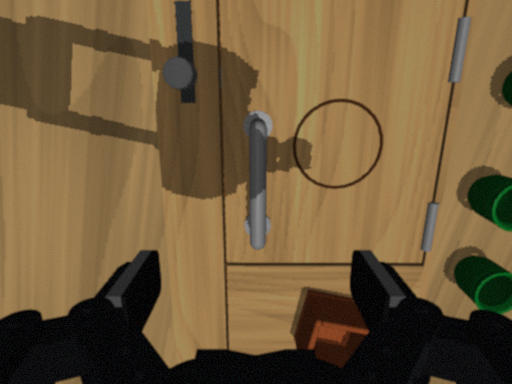

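View pics/t7c.png

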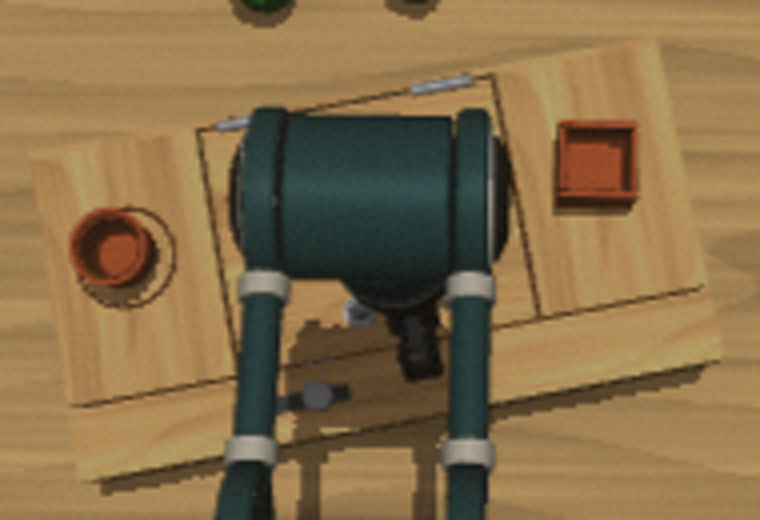

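Run:
```python
from h import *
t=read_camera("top");w=read_camera("wrist")
print("pot", plane(t,(112/4+139.6,245/4+134.6),.17))
print("bar ends", plane(w,(258,122),.15),plane(w,(258,242),.15))
im=t["color"].astype(int); red=((im[...,0]>1.8*im[...,1])&(im[...,0]-im[...,2]>15)).astype(np.uint8)
n,l,st,ce=cv2.connectedComponentsWithStats(red)
for i in range(1,n):
    if st[i,4]>60: print(st[i],ce[i])
```

```text
pot [0.54314315 0.26191494 0.17      ]
bar ends [0.50097409 0.08111608 0.15      ] [ 0.52219733 -0.01921248  0.15      ]
[279 165  20  21 329] [288.72948328 175.40121581]
[158 187  20  19 253] [167.41501976 196.7826087 ]
```

The pot is about 4 mm from the ring centre, upright and released. Bar middle is about (0.511, 0.028, 0.150), and the jaws straddle it. I'll descend and grip.

Emit:
move_arm([
  [0,0,0,2,1,-20,-1],
  [0,0,0,0,0,-20,-1],
  [0,0,0,0,0,-20,-1],
  [0,0,0,0,0,-20,-1],
  [0,0,0,0,0,-20,-1],
  [0,0,0,0,0,-20,-1],
  [0,0,0,0,0,-13,-1],
  [0,0,0,0,0,0,-1],
])

```text
clock: 11.12
eef_pos: [0.5109, 0.0278, 0.1509]
orientation: [[0.979, -0.002, -0.203], [0.203, 0.0, 0.979], [-0.002, -1.0, 0.0]]
contact_force: [-0.1, -0.4, 0.2]
opening: 0.998
```

Run:
```python
from h import *
c=snap("wrist","w8"); s=sense(); print(s["clock"],s["eef_pos"],s["contact_force"])
```

```text
11.175 [0.51168151 0.02771982 0.15184518] [-0.48351569  0.31606661 -0.29629632]
```

View pics/w8.png

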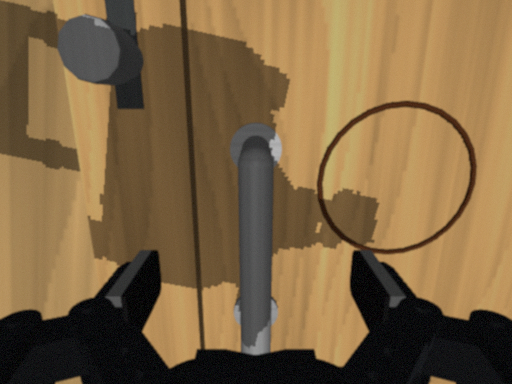

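Emit:
move_arm([
  [0,0,0,0,0,0,0],
  [0,0,0,0,0,0,0.5],
  [0,0,0,0,0,0,1],
  [0,0,0,0,0,0,1],
  [0,0,0,0,0,0,1],
  [0,0,0,0,0,0,1],
  [0,0,0,0,0,0,1],
  [0,0,0,0,0,0,1],
])

```text
clock: 12.18
eef_pos: [0.5112, 0.0273, 0.1524]
orientation: [[0.979, -0.001, -0.202], [0.202, -0.0, 0.979], [-0.001, -1.0, -0.0]]
contact_force: [-4.7, -0.6, 5.5]
opening: 0.139
```

Run:
```python
from h import *
c=snap("wrist","w9"); s=sense(); print(s["clock"],s["eef_pos"],s["contact_force"],s["opening"])
```

```text
12.225 [0.51116694 0.02730273 0.15241998] [-3.89553897 -1.6082424   6.1248918 ] 0.1393662309463665
```

View pics/w9.png

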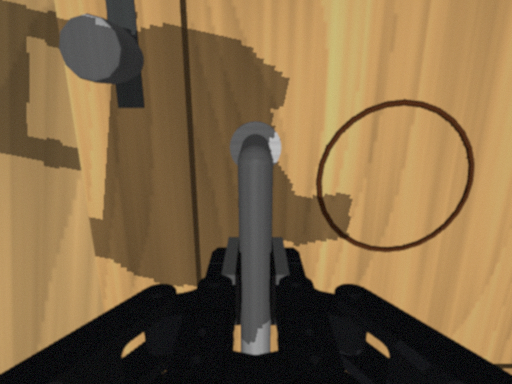

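The bar is gripped. Now a gentle tug, 1 mm per row.

Emit:
move_arm([
  [0,0,0,0,0,1,1],
  [0,0,0,0,0,1,1],
  [0,0,0,0,0,1,1],
  [0,0,0,0,0,1,1],
  [0,0,0,0,0,0,1],
])

```text
clock: 12.85
eef_pos: [0.5119, 0.0275, 0.1558]
orientation: [[0.979, 0.0, -0.202], [0.202, -0.0, 0.979], [0.0, -1.0, -0.0]]
contact_force: [1.1, -1.8, -6.4]
opening: 0.146
```

Emit:
move_arm([
  [0,0,0,0,0,1,1],
  [0,0,0,0,0,1,1],
  [0,0,0,0,0,0,1],
])

```text
clock: 13.22
eef_pos: [0.5121, 0.0275, 0.1571]
orientation: [[0.979, 0.001, -0.202], [0.202, 0.0, 0.979], [0.001, -1.0, -0.0]]
contact_force: [6.0, -0.3, -13.2]
opening: 0.138
```

Emit:
move_arm([
  [0,0,0,0,0,1,1],
  [0,0,0,0,0,1,1],
  [0,0,0,0,0,0,1],
])

```text
clock: 13.6
eef_pos: [0.5121, 0.0275, 0.1573]
orientation: [[0.979, 0.001, -0.202], [0.202, 0.0, 0.979], [0.001, -1.0, -0.0]]
contact_force: [11.4, -0.3, -23.3]
opening: 0.137
```

The lid rose about 5 mm and stopped while the force climbed to 23 N, so the catch holds it. I'll let it down and release.

Emit:
move_arm([
  [0,0,0,0,0,-2,1],
  [0,0,0,0,0,-2,1],
  [0,0,0,0,0,-2,1],
  [0,0,0,0,0,-2,1],
  [0,0,0,0,0,0,1],
  [0,0,0,0,0,0,1],
])

```text
clock: 14.35
eef_pos: [0.5111, 0.0273, 0.1525]
orientation: [[0.979, -0.001, -0.202], [0.202, -0.0, 0.979], [-0.001, -1.0, -0.0]]
contact_force: [-4.7, -3.2, 2.2]
opening: 0.138
```

Emit:
move_arm([
  [0,0,0,0,0,0,0.3],
  [0,0,0,0,0,0,-0.5],
  [0,0,0,0,0,0,-1],
  [0,0,0,0,0,0,-1],
  [0,0,0,0,0,0,-1],
  [0,0,0,0,0,0,-1],
  [0,0,0,0,0,0,-1],
])

```text
clock: 15.22
eef_pos: [0.5117, 0.0275, 0.152]
orientation: [[0.979, -0.0, -0.202], [0.202, 0.0, 0.979], [-0.0, -1.0, 0.0]]
contact_force: [0.1, 0.5, -0.1]
opening: 1.002
```

Emit:
move_arm([
  [0,0,0,0,0,15,-1],
  [0,0,0,0,0,20,-1],
  [0,0,0,0,0,20,-1],
  [0,0,0,0,0,20,-1],
  [0,0,0,0,0,10,-1],
  [0,0,0,0,0,0,-1],
])

```text
clock: 15.98
eef_pos: [0.5125, 0.0275, 0.2383]
orientation: [[0.979, 0.002, -0.202], [0.202, 0.0, 0.979], [0.002, -1.0, -0.0]]
contact_force: [0.2, -0.2, -0.1]
opening: 0.997
```

Run:
```python
from h import *
c=snap("wrist","w10"); s=sense(); print(s["clock"],s["eef_pos"],s["contact_force"],s["opening"],proj(c,(.4337,.1034,.1465)))
```

```text
16.025 [0.51182973 0.02748903 0.23723332] [ 0.45186917  0.10318383 -0.61083224] 0.9989046928262559 [154.98119909  68.36082103]
```

View pics/w10.png

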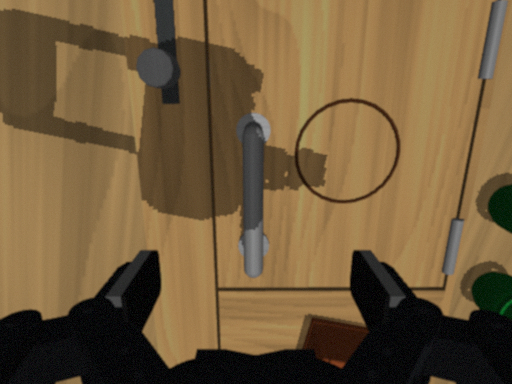

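The knob at (155,67) matches the prediction and the lid is down. I'll grip the knob with this same orientation and draw it along the chest's +y, which is (-0.203, 0.979).

Emit:
move_arm([
  [0,0,0,-20,19,0,-1],
  [0,0,0,-20,19,0,-1],
  [0,0,0,-20,19,0,-1],
  [0,0,0,-18,19,0,-1],
  [0,0,0,0,0,0,-1],
  [0,0,0,0,0,0,-1],
])

```text
clock: 16.77
eef_pos: [0.4338, 0.1032, 0.2365]
orientation: [[0.979, -0.0, -0.203], [0.203, -0.001, 0.979], [-0.001, -1.0, -0.0]]
contact_force: [0.1, -0.7, 0.4]
opening: 1.0
```

Run:
```python
from h import *
c=snap("wrist","w11"); s=sense(); print(s["clock"],s["eef_pos"],s["contact_force"],proj(c,(.4337,.1034,.1465)))
```

```text
16.825 [0.43408594 0.10303488 0.23659044] [ 0.03971679  0.54949596 -0.67165661] [254.62885093 206.20804602]
```

View pics/w11.png

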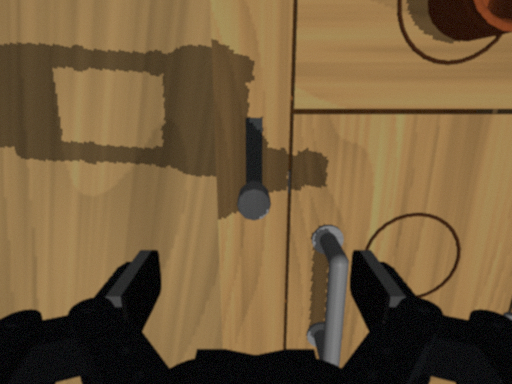

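The knob at (254,202) is centred between the fingers and the handle is clear. I'll descend and grip.

Emit:
move_arm([
  [0,0,0,0,0,-20,-1],
  [0,0,0,0,0,-20,-1],
  [0,0,0,0,0,-20,-1],
  [0,0,0,0,0,-20,-1],
  [0,0,0,0,0,-18,-1],
  [0,0,0,0,0,0,-0.5],
  [0,0,0,0,0,0,0.3],
  [0,0,0,0,0,0,1],
])

```text
clock: 17.82
eef_pos: [0.4347, 0.1035, 0.14]
orientation: [[0.979, 0.002, -0.202], [0.202, 0.0, 0.979], [0.002, -1.0, -0.0]]
contact_force: [0.2, -0.3, 0.6]
opening: 0.378
```

Emit:
move_arm([
  [0,0,0,0,0,0,1],
  [0,0,0,0,0,0,1],
  [0,0,0,0,0,0,1],
])

```text
clock: 18.2
eef_pos: [0.4327, 0.1031, 0.1402]
orientation: [[0.979, -0.002, -0.202], [0.202, -0.001, 0.979], [-0.002, -1.0, -0.0]]
contact_force: [-6.2, -2.4, 8.1]
opening: 0.262
```

Gripped: opening 0.26 is about 22 mm. I'll draw it.

Emit:
move_arm([
  [0,0,0,-1,5,0,1],
  [0,0,0,-1,5,0,1],
  [0,0,0,-1,5,0,1],
  [0,0,0,-1,5,0,1],
  [0,0,0,-1,5,0,1],
  [0,0,0,-1,5,0,1],
  [0,0,0,-1,5,0,1],
  [0,0,0,0,1,0,1],
])

```text
clock: 19.2
eef_pos: [0.4257, 0.1376, 0.1402]
orientation: [[0.979, -0.002, -0.204], [0.204, -0.005, 0.979], [-0.003, -1.0, -0.004]]
contact_force: [-6.4, -11.0, 10.3]
opening: 0.262
```

Emit:
move_arm([
  [0,0,0,0,1,0,1],
  [0,0,0,0,0,0,1],
])

```text
clock: 19.45
eef_pos: [0.4257, 0.1377, 0.1402]
orientation: [[0.979, -0.003, -0.204], [0.204, -0.006, 0.979], [-0.004, -1.0, -0.006]]
contact_force: [-6.2, -12.4, 11.5]
opening: 0.261
```

Run:
```python
from h import *
c=snap("wrist","w12"); s=sense(); print(s["clock"],s["eef_pos"],s["contact_force"],s["opening"])
```

```text
19.5 [0.42566073 0.13764802 0.14013775] [ -6.77990626 -12.1184888   10.25580799] 0.2581001368993857
```

View pics/w12.png

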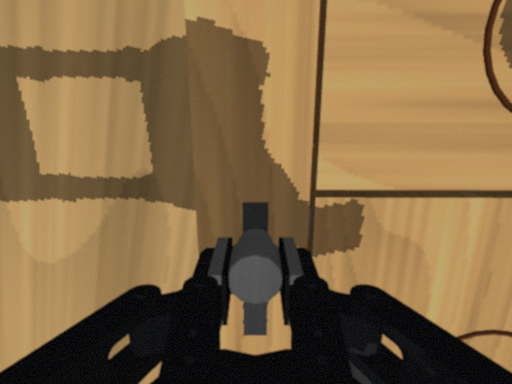

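Drawn 35.2 mm, and it holds 12 N against the stop. I'll release and go back above the handle.

Emit:
move_arm([
  [0,0,0,0,0,0,0.3],
  [0,0,0,0,0,0,-0.5],
  [0,0,0,0,0,0,-1],
  [0,0,0,0,0,0,-1],
  [0,0,0,0,0,0,-1],
  [0,0,0,0,0,20,-1],
  [0,0,0,0,0,25,-1],
  [0,0,0,0,0,25,-1],
])

```text
clock: 20.5
eef_pos: [0.4266, 0.1405, 0.2095]
orientation: [[0.979, -0.001, -0.202], [0.202, -0.0, 0.979], [-0.001, -1.0, 0.0]]
contact_force: [0.4, 1.1, -0.5]
opening: 1.002
```

Emit:
move_arm([
  [0,0,0,0,0,25,-1],
  [0,0,0,17,-22,0,-1],
  [0,0,0,17,-22,0,-1],
  [0,0,0,17,-22,0,-1],
  [0,0,0,17,-22,0,-1],
  [0,0,0,17,-24,0,-1],
  [0,0,0,0,0,0,-1],
  [0,0,0,0,0,0,-1],
])

```text
clock: 21.5
eef_pos: [0.5113, 0.0288, 0.2336]
orientation: [[0.979, -0.001, -0.202], [0.202, 0.0, 0.979], [-0.001, -1.0, 0.001]]
contact_force: [0.5, 0.4, 0.1]
opening: 0.999
```

Run:
```python
from h import *
c=snap("wrist","w13"); s=sense(); print(s["clock"],s["eef_pos"],s["contact_force"],s["orientation"].round(3).tolist(),proj(c,(.511,.0275,.150)),proj(c,(.4266,.1377,.1465)))
```

```text
21.55 [0.51117134 0.02905988 0.23374154] [-0.00448317 -0.74940784 -0.75196285] [[0.979, -0.001, -0.202], [0.202, 0.0, 0.979], [-0.001, -1.0, 0.001]] [253.98025714 211.41499871] [149.53572107   6.1572571 ]
```

View pics/w13.png

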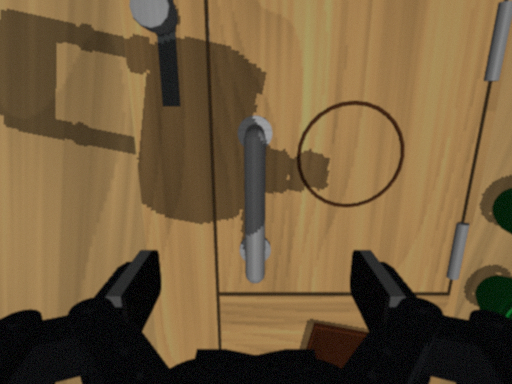

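The knob stays drawn at (152,8). I'll descend to the bar, grip, and work out the arc.

Emit:
move_arm([
  [0,0,0,0,-1,-20,-1],
  [0,0,0,0,0,-20,-1],
  [0,0,0,0,0,-20,-1],
  [0,0,0,0,0,-20,-1],
  [0,0,0,0,0,-3,-1],
  [0,0,0,0,0,0,-1],
  [0,0,0,0,0,0,0],
  [0,0,0,0,0,0,0.5],
])

```text
clock: 22.55
eef_pos: [0.5124, 0.0276, 0.1519]
orientation: [[0.979, 0.002, -0.202], [0.202, 0.0, 0.979], [0.002, -1.0, -0.0]]
contact_force: [-0.4, -0.0, 0.3]
opening: 0.601
```

Emit:
move_arm([
  [0,0,0,0,0,0,1],
  [0,0,0,0,0,0,1],
  [0,0,0,0,0,0,1],
  [0,0,0,0,0,0,1],
  [0,0,0,0,0,0,1],
  [0,0,0,0,0,0,1],
])

```text
clock: 23.3
eef_pos: [0.5112, 0.0273, 0.1514]
orientation: [[0.979, -0.001, -0.202], [0.202, -0.0, 0.979], [-0.001, -1.0, -0.0]]
contact_force: [-4.3, -1.2, 5.2]
opening: 0.139
```

Run:
```python
import numpy as np
f=lambda t:np.array([-.17*np.cos(t)+.04*np.sin(t),.17*np.sin(t)+.04*np.cos(t)])
ex=np.array([.979,.203]); p=f(0)
for k in range(1,16):
    q=f(.06*k); d=(q-p)*1000; p=q; print(k,round(.06*k,2),(ex*d[0]).round(1),d[1].round(1))
```

```text
1 0.06 [2.6 0.5] 10.1
2 0.12 [3.2 0.7] 9.9
3 0.18 [3.8 0.8] 9.7
4 0.24 [4.4 0.9] 9.5
5 0.3 [4.9 1. ] 9.2
6 0.36 [5.5 1.1] 8.9
7 0.42 [6.  1.2] 8.5
8 0.48 [6.5 1.3] 8.1
9 0.54 [6.9 1.4] 7.7
10 0.6 [7.4 1.5] 7.3
11 0.66 [7.8 1.6] 6.8
12 0.72 [8.2 1.7] 6.3
13 0.78 [8.5 1.8] 5.8
14 0.84 [8.9 1.8] 5.3
15 0.9 [9.1 1.9] 4.7
```

First the gentle retry, up to 10 mm.

Emit:
move_arm([
  [0,0,0,0,0,2,1],
  [0,0,0,0,0,2,1],
  [0,0,0,1,0,2,1],
  [0,0,0,1,0,2,1],
  [0,0,0,1,0,2,1],
  [0,0,0,0,0,0,1],
])

```text
clock: 24.05
eef_pos: [0.5134, 0.0277, 0.1603]
orientation: [[0.979, -0.003, -0.202], [0.202, 0.0, 0.979], [-0.003, -1.0, 0.001]]
contact_force: [-3.8, 1.7, -6.2]
opening: 0.138
```

It is free: 9 mm up with 6 N. I'll follow the arc and tilt the tool part-way with it.

Emit:
move_arm([
  [-0.008,0.039,0,3,1,10,1],
  [-0.008,0.039,0,4,1,10,1],
  [-0.008,0.039,0,4,1,9.5,1],
  [-0.008,0.039,0,5,1,9,1],
])

```text
clock: 24.55
eef_pos: [0.5298, 0.0311, 0.1994]
orientation: [[0.966, -0.159, -0.202], [0.199, -0.033, 0.979], [-0.162, -0.987, -0.0]]
contact_force: [-3.5, -0.6, -6.0]
opening: 0.142
```

```bash
cat > lid.py <<'E'
from h import *
s=sense(); ex=np.array([.979,.203]); p=s["eef_pos"]-np.array([.6712,.0909,.110]); X=p[:2]@ex; Y=p[:2]@np.array([-.203,.979]); Z=p[2]
print(s["clock"],s["eef_pos"].round(4),s["contact_force"].round(1),s["opening"],s["qpos"].round(1)); print("theta",np.arctan2(Z,-X)-np.arctan2(.04,.17),"r",np.hypot(X,Z),"y",Y,"wrist tilt",np.degrees(np.arccos(-s["orientation"][2,1])))
E
python3 lid.py
```

```text
24.55 [0.5298 0.0311 0.1994] [-3.5 -0.6 -6. ] 0.14203673616608511 [  1.7   7.6 106.8  -1.7  74.8  -9.4]
theta 0.30454455832471694 r 0.17509582850371008 y -0.029791212668273743 wrist tilt 9.348876731585234
```

Emit:
move_arm([
  [-0.008,0.039,0,5.5,1,9,1],
  [-0.008,0.039,0,6,1,8.5,1],
  [-0.008,0.039,0,6.5,1.5,8,1],
  [-0.008,0.039,0,7,1.5,7.5,1],
])

```text
clock: 25.05
eef_pos: [0.5544, 0.0362, 0.2328]
orientation: [[0.928, -0.312, -0.202], [0.192, -0.064, 0.979], [-0.318, -0.948, 0.0]]
contact_force: [-7.0, -0.5, 0.2]
opening: 0.137
```

```bash
python3 lid.py
```

```text
25.05 [0.5544 0.0362 0.2328] [-7.  -0.5  0.2] 0.13698304860131777 [ 2.8 14.7 96.1 -2.8 87.6 -8.3]
theta 0.54367470991337 r 0.17552980799830442 y -0.029810505098111416 wrist tilt 18.54900058824264
```

Emit:
move_arm([
  [-0.008,0.039,0,7.5,1.5,7,1],
  [-0.008,0.039,0,8,1.5,6.5,1],
  [-0.008,0.039,0,8,1.5,6,1],
  [-0.008,0.039,0,8.5,2,5.5,1],
  [-0.008,0.039,0,9,2,5,1],
  [0,0,0,9,2,4.5,1],
  [0,0,0,0,0,0,1],
  [0,0,0,0,0,0,1],
])

```text
clock: 26.05
eef_pos: [0.6046, 0.0466, 0.2702]
orientation: [[0.85, -0.487, -0.202], [0.175, -0.1, 0.979], [-0.497, -0.868, 0.0]]
contact_force: [-9.3, -0.5, 6.1]
opening: 0.138
```

```bash
python3 lid.py
python3 - <<'E'
from h import *
s=snap("scene","s14"); cv2.imwrite("pics/s14c.png",cv2.resize(s["color"][130:305,160:390,::-1],None,fx=3.4,fy=3.4,interpolation=cv2.INTER_CUBIC))
t=snap("top","t14"); cv2.imwrite("pics/t14c.png",cv2.resize(t["color"][110:270,70:330,::-1],None,fx=3,fy=3,interpolation=cv2.INTER_CUBIC))
E
```

```text
26.05 [0.6046 0.0466 0.2702] [-9.3 -0.5  6.1] 0.13800679806313773 [  4.1  26.   79.9  -3.8 103.7  -7.5]
theta 0.9059201193443888 r 0.17655264217678485 y -0.02983415508397384 wrist tilt 29.821306170178353
```

View pics/s14c.png

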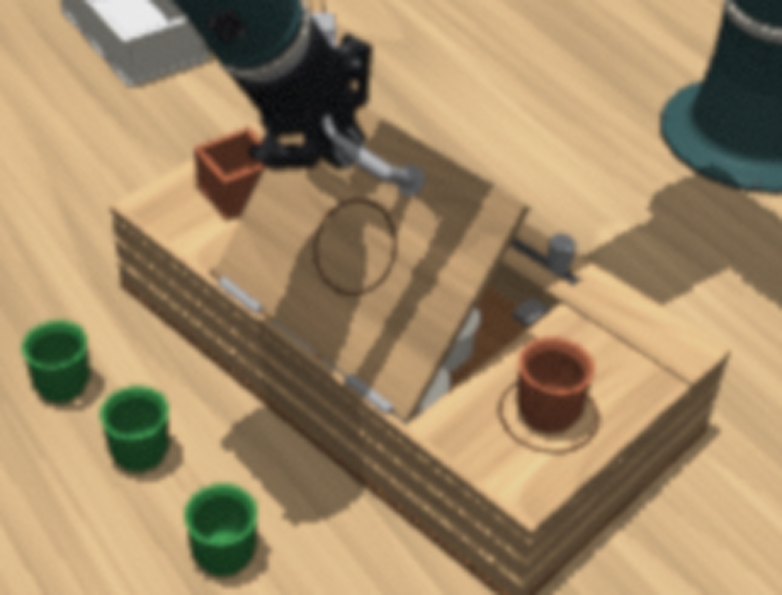

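View pics/t14c.png

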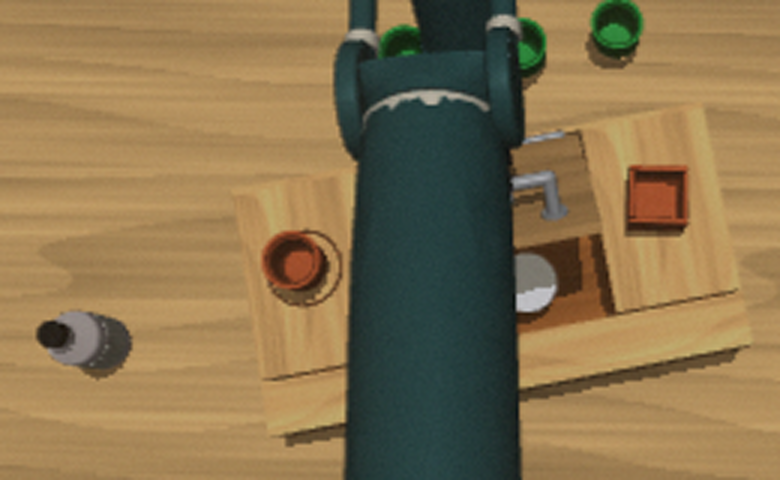

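The lid stands at about 0.9 rad, gripped at its bar. The pot is inside the ring, and the planter and bottle are in place. I'll hand in.

```bash
python3 lid.py; python3 -c "
from station import job_done; print(job_done())"
```

```text
26.15 [0.6045 0.0466 0.2702] [-8.7 -0.7  6.5] 0.13551680562817797 [  4.1  26.   79.9  -3.8 103.7  -7.5]
theta 0.9055347446579592 r 0.17653381260632434 y -0.02981183142810035 wrist tilt 29.815328270149504
the job is handed in; nothing more can be done
None
```

I finished the job and handed it in at 26.2 s; the interface gave no verdict.

- **Pot:** I gripped it by the body and slid it, never lifting, about 175 mm across the seam into the ring on the left deck, then let go. It stands about 4 mm from the ring's centre, measured from the top view.
- **Tug:** Before I touched the bolt, the lid rose about 5 mm at the handle and stopped as the pull reached about 23–26 N. The catch was holding, so I let the lid down.
- **Bolt:** I drew the knob 35 mm to its stop.
- **Lid:** On the second try it rose freely with about 6 N. It is held by the bar at about 0.905 rad (52°).

**Last checks:**
- The TCP's distance from the hinge was 0.1765 m, against an expected 0.1746 m, so it sits about 2 mm from the middle of the bar.
- The force on the tool was steady at about 11 N.
- The last pictures show the pot upright in its ring, with the planter, bottle and green pots apparently undisturbed. I did not check the brush and trough there, but the arm never went near them.

The two estimates of the handle's middle differed by about 4 mm along the bar, which did no harm. No check failed.

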